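Open the shielded sample well with its lifting lever

ROBOT

A 6-joint arm with a two-finger parallel gripper is mounted at the origin on the work surface. World frame = base frame: x ahead of the robot, y to its left, z up, the work surface at z = 0. Lengths are in m, angles in rad, forces in N, time in s.
With the tool pointing down it reaches from about 0.3 to 0.775 m from the base axis. Payload 14.6 kg.
Tool frame: the origin (TCP) lies at the very end of the fingers, on their centre line; the grasp point (between the pads) lies 19 mm behind it; z points along the fingers, y is the direction in which the jaws open and shut (so a half turn about z gives the same grasp; the last joint's range is limited). The gripper opens to 94 mm and grips with 3 to 60 N. Pads are 16 mm wide; open, the fingers measure 119 mm over their backs; the gripper's body (75 mm by 177 mm) begins 78 mm behind the grasp point.
Start: joints at [-1.415, 0.3, 1.521, -0, 1.321, -0.067], TCP at [0.122, -0.536, 0.205] pointing down, gripper open.
Joint ranges: [-3.03, 3.03], [-0.79, 2.21], [0.23, 2.52], [-1.04, 4.18], [0, 3.07], [-2.55, 2.55]. Speed limits (rad/s): [2.22, 2.22, 2.57, 3.14, 3.14, 3.14].

INTERFACE

Orientations are given as [roll, pitch, yaw] about the fixed x, y, z axes, in that order (R = Rz(yaw) Ry(pitch) Rx(roll)).
In Python, from station import get_obs, vision, hand_in gives the robot as it stands.
- The arm moves only by the tool play_rows, never from a script. Its argument "moves" is a list of rows, each an object with "claw": the opening, from 0 (shut) to 1 (fully open); "linear": the shift along the tool's x, y, z in mm, a list of three; "turn": the turn, a rotation vector about the tool's x, y, z in rad, a list of three. In form: [{"claw": claw, "linear": [tx, ty, tz], "turn": [ax, ay, az]}, ...]. A call has 1 to 8 rows; each row is the pose to reach, as a shift and turn from the pose measured when the call began, along the tool's axes at that moment; what a row does not reach only later rows make up. A row lasts 1/8 s, in which the tool goes at most 62.5 mm and 10.7 degrees, less where a joint would pass 70% of its speed; a pose out of reach is approached as far as the arm can. A call with a gripper value outside its range is refused whole. The fingers move at their own pace and stop on an object; "force" is the grip in N (left out, the last holds). Time passes only in rows, so rows that repeat a pose let the fingers close. It gives the time, the measured TCP pose, the force and the opening at its end, in the units of the state.
- get_obs(): the state, without advancing time (a new reading comes with each control period).
- vision.camera(name): name is "side" or "top" or "wrist"; returns the picture (480x640x3 uint8, blue, green, red); there is no depth.
- vision.camera_info(name): a dict with "camera_matrix" (3x3 intrinsics, pixels), "rvec" (rotation vector, rad) and "tvec" (3), from world to camera coordinates, as OpenCV has them; the wrist camera has in their place "mount" (4x4, takes a point from camera to tool coordinates, whose origin is the TCP and whose axes are the flange's). Camera axes: x right, y down, z forward; pixel columns grow to the right and rows downward; lengths in m; the calibration is good to about 2 mm. The wrist camera is an equidistant fisheye: a pixel r from the principal point sees the ray r / f radians off the axis. A picture is of the moment at which its call begins: read the wrist's pose just before it. camera_info takes no time and is no camera call.
- hand_in(): hands the job in, once; it reports no verdict.
The state is a dict: "time_s": time; "qpos": joint angles; "joint_vel": joint speeds; "tau": joint torques, N m; "ee_pos": TCP position; "eef_rot": TCP orientation; "force": force on the tool from outside, world axes, zero at the start; "moment": the same for the moment, N m; "grip_width": finger opening in m.
Only numpy, scipy, OpenCV 4.12 (cv2) and the standard library are available. Lean on these libraries where they do the work, as an engineer would, in place of code of your own. Each camera call takes 0.05 s, during which the arm holds its last target.

TASK

Open the heavy cover of the shielded sample well for a colleague: push the red safety catch fully aside by its knob so that it no longer blocks the steel lever, then press the lever's yellow paddle down with the fingertips as far as it goes, which raises the cover at the other end. Finish while still holding the paddle down. Do not touch the cover or lift the lever, and leave everything else on the bench where it stands.

Things in the scene. Friction and masses are not known exactly. Their poses are not given: they have to be found in the camera images.
- stand: the fixture, fixed to the bench: aluminium base plate 480 x 150 x 12 mm (x from -260 to +220, y from -65 to +85 mm). Origin on the bench right under the lever's pivot; +x points along the plate to the white well and its cover, -x to the lever's paddle, z up. Well: 105 x 130 mm, x = +105 to +210 mm, top 79 mm above the bench. Position and yaw vary
- lever_pivot (a point): the lever's pivot: a level axle along the stand's y, 85 mm above the bench, between two fork plates that reach 100 mm above the bench
- lever (a joint): angle of the steel lever (bar 20 mm wide, 16 mm high): 0 at rest, long arm sloping up to the paddle by 0.17 rad from level; grows as the paddle is pressed, 0.40 rad at its stop. Pressing takes about 5 to 13 N (the cover's weight varies); it rises again when let go. With the catch in, it is blocked at about 0.07 rad. Negative = paddle lifted
- paddle_top (a point): centre of the upper face of the yellow paddle (60 x 54 x 8 mm, on the lever's long end), the place to press: 230 mm from the pivot along the lever (-x) and 16 mm above the lever's centre line; about 140 mm above the bench at rest and 48 mm when fully pressed
- catch (a joint): angle of the red swing catch about its upright axis: 0 to 0.15 at the start, its blocking arm under the lever; grows as the knob is pushed towards the well, to 1.40 rad at its stop; free of the lever from 1.0 rad. Slight friction (about 1 N at the knob); it stays where it is left
- catch_axis (a point): point on the catch's upright axis, at x = -85, y = +60 mm of the stand, 70 mm above the bench. From it the blocking arm (16 mm wide, 70 to 86 mm above the bench) reaches 75 mm under the lever, and the opposite arm (12 mm wide, 72 to 82 mm above the bench) carries the knob
- catch_knob (a point): centre of the top of the catch's upright red knob: 20 mm across, from 70 to 115 mm above the bench, 70 mm from the catch axis. At catch = 0 it is at x = -85, y = +130 mm of the stand; it swings towards the stand's +x (clockwise seen from above) to x = -16, y = +72 mm at 1.40 rad
- flap (a joint): angle of the heavy cover about its hinge at the well's far end: 0 closed, about 0.3 rad when the lever is fully pressed; falls shut when the lever is let go
- cover_top (a point): middle of the top of the heavy grey lead-lined cover plate with a yellow patch, 106 x 134 x 30 mm, top 109 mm above the bench when closed, hinged 205 mm from the pivot at the well's far end; it carries a dark lip 50 mm wide that overhangs the lever's short end. Not to be touched
- flap_lip (a point): middle of the upper outer edge of the cover's lip, 136 mm from the hinge, 87 mm above the bench when closed
- lens_jar: bystander: amber glass jar with black lid, 48 mm across, 55 mm high; origin at the centre of its underside
- driver: bystander: small screwdriver lying down, blue handle, 150 mm long; origin at the centre of its underside (half-way along it)
- cassette: bystander: open blue plastic sample cassette with slots, 90 x 70 x 40 mm; origin at the centre of its underside
- dish: bystander: white ceramic dish, 76 mm across, 22 mm high; origin at the centre of its underside
- solvent: bystander: white bottle with red cap, 60 mm across, 150 mm high; origin at the centre of its underside
- weight: bystander: brass calibration weight, 36 mm across, 52 mm high; origin at the centre of its underside
- gauge_case: bystander: closed black case, 100 x 70 x 30 mm; origin at the centre of its underside

How it is judged:
On the way, in this order (a step that is already met when the one before it is completed fails the run):
1. the catch is pushed aside while the lever is still up (value of joint catch above 1.1 rad and value of joint lever below 0.1 rad), for 0.2 s.
2. the paddle is pressed down by the fingers and the cover is raised (value of joint lever above 0.34 rad and value of joint flap above 0.24 rad and contact force between the fingers and lever above 0.5 N), for 0.3 s.
At the end, for the whole second after the job is handed in: The fingers still press the paddle with more than 0.5 N, the lever is at more than 0.34 of its 0.40 rad, the cover is raised by more than 0.24 rad and at rest, and the catch stands aside at more than 1.1 of its 1.4 rad (all of step 2 and value of joint catch above 1.1 rad and velocity of joint flap between -0.1 and 0.1 rad/s); the arm keeps its last pose, push and grip.
It fails at once if the cover is touched by the robot (contact force between any of the fingers, the arm and flap above 1 N).
It fails at once if the lever's long end is lifted (value of joint lever below -0.06 rad).
It fails at once if a bystander is lifted or shoved by more than 25 mm (distance of any of lens_jar, driver, cassette, dish, solvent, weight, gauge_case from where it was at the start of the episode above 0.025 m).
It also fails if it takes over 48 s, if anything falls off the work surface, if the arm or the gripper's body presses on something with over 40 N, if the wrist force passes 120 N, or if a joint passes its speed limit or range.

## Working session

There is one attempt and no reset: what is moved stays moved. The work goes in short steps, Python scripts to look and compute and a tool call to move; the robot and the scene stay as the last step left them, time stands still between calls to the robot, and variables do not carry over. Pictures are saved under pics/ and viewed, and the job is handed in when it is done.

Besides the shell and the picture viewer there is one more tool, called after "Call:" as a command line: name --argument value ..., lists and objects as JSON in quotes. play_rows: Moves the arm, as the interface text tells. Its arguments: {"type":"object","properties":{"moves":{"type":"array","items":{"type":"object","properties":{"claw":{"type":"number"},"linear":{"type":"array","items":{"type":"number"}},"turn":{"type":"array","items":{"type":"number"}}}}},"force":{"type":"number"}},"required":["moves"]}

```bash
mkdir -p pics; ls; python3 - <<'E'
from station import get_obs, vision
import cv2
print(get_obs())
for n in ("side","top","wrist"):
    cv2.imwrite(f"pics/{n}0.png",vision.camera(n)); i=vision.camera_info(n); print(n,i)
E
```

```text
pics
{'time_s': 0.0, 'qpos': array([-1.41461782e+00,  3.00483854e-01,  1.52160962e+00,  6.36892067e-06,
        1.32070656e+00, -6.66091640e-02]), 'joint_vel': array([ 5.29414191e-04,  1.17143182e-03, -1.54776096e-03,  1.58535185e-05,
       -1.25220998e-03, -3.47883245e-04]), 'tau': array([-1.53592387e-04, -5.31811166e+01, -3.52736771e+01,  7.08374265e-02,
        2.43608822e-02, -9.29064868e-05]), 'ee_pos': array([ 0.12147276, -0.53613403,  0.20486727]), 'eef_rot': array([-3.14038836e+00, -8.65185407e-05,  2.22786037e-01]), 'force': array([-0.38376795, -0.18290808,  0.03061805]), 'moment': array([-0.05220557, -0.03360459, -0.00633653]), 'grip_width': 0.09388362690605288}
side {'camera_matrix': array([[590.35916246,   0.        , 321.48312719],
       [  0.        , 590.35916246, 231.75195548],
       [  0.        ,   0.        ,   1.        ]]), 'rvec': array([ 2.36414434, -0.56631117,  0.23578525]), 'tvec': array([-0.46290211,  0.2770647 ,  1.50549401])}
top {'camera_matrix': array([[514.19519808,   0.        , 325.17349475],
       [  0.        , 514.19519808, 243.44500471],
       [  0.        ,   0.        ,   1.        ]]), 'rvec': array([ 2.13192469, -2.19292077,  0.12633572]), 'tvec': array([0.04792136, 0.51662585, 1.25674444])}
wrist {'camera_matrix': array([[371.64829954,   0.        , 323.13210296],
       [  0.        , 371.64829954, 237.89217681],
       [  0.        ,   0.        ,   1.        ]]), 'mount': array([[ 8.44973088e-04, -9.66035179e-01, -2.58409207e-01,
         7.55821748e-02],
       [ 9.99999577e-01,  7.22370800e-04,  5.69395830e-04,
         1.68847327e-04],
       [-3.63389137e-04, -2.58409579e-01,  9.66035381e-01,
        -1.78874486e-01],
       [ 0.00000000e+00,  0.00000000e+00,  0.00000000e+00,
         1.00000000e+00]])}
```

View pics/side0.png

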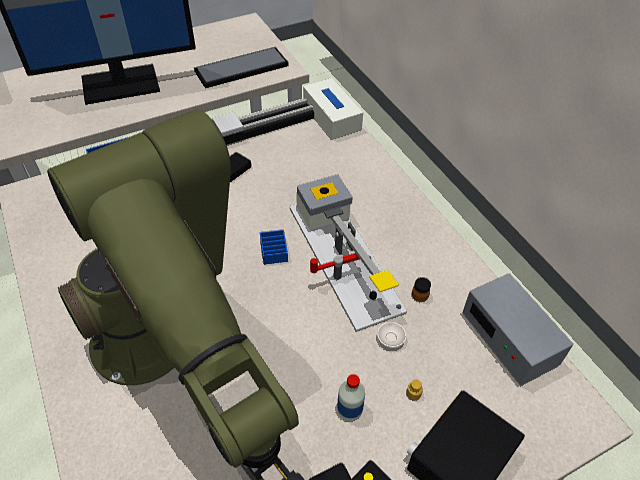

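View pics/top0.png

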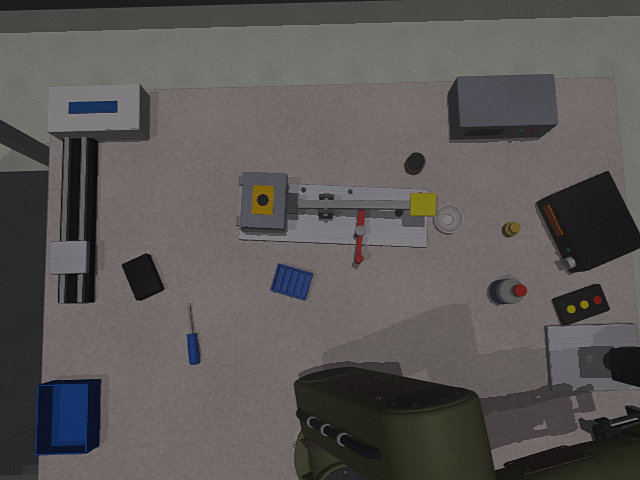

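The top view shows the stand with the cover at left (263,200), the yellow paddle at (423,204) and the red knob at (359,258). The knob is on the robot's side, and the dish at (448,219) stands close to the paddle.

```bash
cat > h.py <<'E'
import numpy as np, cv2
from station import get_obs, vision
from scipy.spatial.transform import Rotation as Ro
def ray(n,uv):
    i=vision.camera_info(n); R,_=cv2.Rodrigues(i["rvec"]); K=i["camera_matrix"]
    d=R.T@np.linalg.inv(K)@np.array([uv[0],uv[1],1.]); o=-R.T@np.array(i["tvec"]).ravel(); return o,d/np.linalg.norm(d)
def plane(n,uv,z):
    o,d=ray(n,uv); return o+d*(z-o[2])/d[2]
def two(uvs):
    A=np.zeros((3,3));b=np.zeros(3); L=[]
    for n,uv in uvs:
        o,d=ray(n,uv); P=np.eye(3)-np.outer(d,d); A+=P;b+=P@o; L.append((o,P))
    x=np.linalg.solve(A,b); return x,[np.linalg.norm(P@(x-o)) for o,P in L]
def proj(n,p):
    i=vision.camera_info(n); return cv2.projectPoints(np.float64([p]),i["rvec"],i["tvec"],i["camera_matrix"],None)[0].ravel()
def blobs(im,kind,mina=30):
    h=cv2.cvtColor(im,cv2.COLOR_BGR2HSV)
    if kind=="red": m=((h[...,0]<7)|(h[...,0]>173))&(h[...,1]>150)&(h[...,2]>70)
    if kind=="yel": m=(h[...,0]>20)&(h[...,0]<35)&(h[...,1]>150)&(h[...,2]>90)
    if kind=="org": m=(h[...,0]>15)&(h[...,0]<35)&(h[...,1]>150)&(h[...,2]>90)
    c,_=cv2.findContours(m.astype(np.uint8),cv2.RETR_EXTERNAL,cv2.CHAIN_APPROX_NONE)
    return [(np.round(cv2.minAreaRect(k)[0],1),np.round(cv2.minAreaRect(k)[1],1),cv2.contourArea(k),cv2.boundingRect(k)) for k in c if cv2.contourArea(k)>mina]
E
python3 - <<'E'
from h import *
for n in("top","side"):
    im=cv2.imread(f"pics/{n}0.png")
    for k in("red","org"):
        for b in blobs(im,k): print(n,k,b)
t=cv2.imread("pics/top0.png")[150:300,220:480]; s=cv2.imread("pics/side0.png")[160:340,250:450]
cv2.imwrite("pics/z1.png",cv2.resize(t,None,fx=3,fy=3,interpolation=2)); cv2.imwrite("pics/z2.png",cv2.resize(s,None,fx=3,fy=3,interpolation=2))
E
```

```text
top red (array([597. , 299.5]), array([7., 8.]), 45.0, (593, 296, 9, 8))
top red (array([520.5, 289.5]), array([11., 11.]), 92.0, (515, 284, 12, 12))
top red (array([358.5, 249. ]), array([26.,  7.]), 97.5, (355, 236, 8, 27))
top red (array([361., 217.]), array([14.,  6.]), 69.5, (358, 210, 7, 15))
top org (array([570.9, 308.8]), array([7.6, 7.2]), 42.5, (567, 305, 9, 8))
top org (array([584.1, 304.1]), array([7.5, 7.2]), 38.5, (580, 301, 9, 8))
top org (array([511.9, 227.3]), array([11.2, 13.9]), 67.5, (506, 222, 14, 13))
top org (array([422.5, 204. ]), array([22., 25.]), 543.0, (410, 193, 26, 23))
top org (array([262.4, 199.6]), array([20.5, 28.7]), 547.5, (252, 185, 22, 30))
side red (array([353. , 380.5]), array([12., 13.]), 118.0, (347, 374, 13, 14))
side red (array([322., 265.]), array([14., 24.]), 137.5, (310, 258, 25, 15))
side red (array([349.8, 257.6]), array([ 7.1, 16.1]), 85.5, (343, 253, 16, 11))
side red (array([106.5,  15.3]), array([ 3.3, 13.4]), 31.5, (100, 13, 14, 5))
side org (array([368. , 475.5]), array([7., 8.]), 48.5, (364, 472, 9, 8))
side org (array([414.5, 387.5]), array([15., 13.]), 161.5, (408, 380, 14, 16))
side org (array([383.7, 280.2]), array([18.5, 24.3]), 338.0, (370, 270, 29, 22))
side org (array([324. , 190.4]), array([12.5, 24.7]), 254.0, (311, 182, 27, 18))
```

```bash
ls -la pics
```

```text
total 2064
drwxr-xr-x 2 agent agent   4096 Dec  6 23:47 .
drwxr-xr-x 3 agent agent   4096 Dec  6 23:47 ..
-rw-r--r-- 1 agent agent 512849 Dec  6 23:47 side0.png
-rw-r--r-- 1 agent agent 410287 Dec  6 23:47 top0.png
-rw-r--r-- 1 agent agent 430243 Dec  6 23:47 wrist0.png
-rw-r--r-- 1 agent agent 314798 Dec  6 23:47 z1.png
-rw-r--r-- 1 agent agent 423901 Dec  6 23:47 z2.png
```

View pics/z1.png

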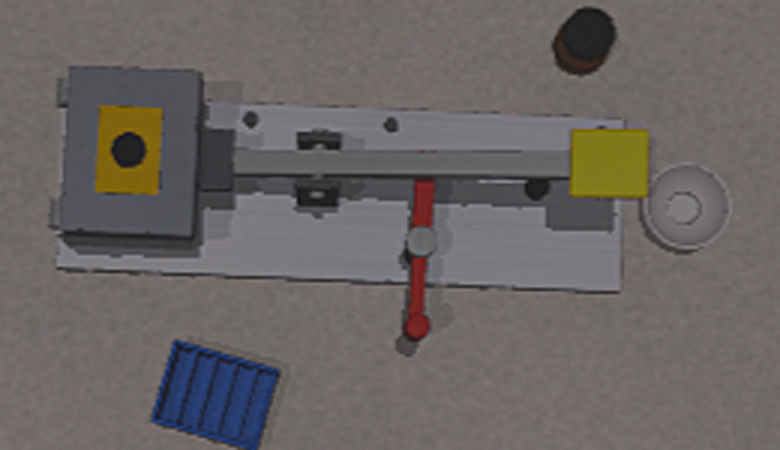

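View pics/z2.png

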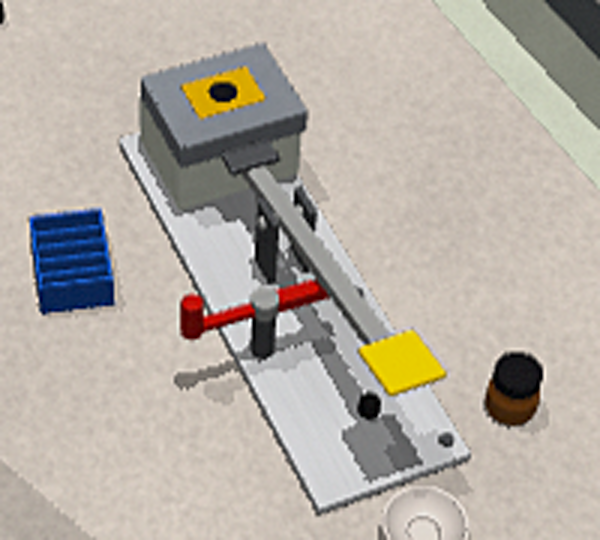

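```bash
python3 - <<'E'
from h import *
P=two([("top",(422.8,204.3)),("side",(384,280.8))]); C=two([("top",(262.8,200)),("side",(324.5,190.6))])
print("paddle",P,"patch",C)
pp=plane("top",(422.8,204.3),.140); cc=plane("top",(262.8,200),.109); print(pp,cc,"dist",np.linalg.norm((pp-cc)[:2]))
print("side",plane("side",(384,280.8),.14),plane("side",(324.5,190.6),.109))
for z in(.115,): print("knob top",plane("top",(359,259),z), plane("side",(313.5,262),z))
E
```

```text
paddle (array([ 0.5922199 , -0.19603287,  0.13214273]), [np.float64(0.001272652539599194), np.float64(0.0012726525395991644)]) patch (array([0.61867827, 0.17808771, 0.10683887]), [np.float64(0.0019043784638642191), np.float64(0.0019043784638640444)])
[ 0.58952125 -0.19399914  0.14      ] [0.61640446 0.17844024 0.109     ] dist 0.3734083547883666
side [ 0.58979968 -0.2009641   0.14      ] [0.61953667 0.17577345 0.109     ]
knob top [ 0.46926029 -0.04407235  0.115     ] [ 0.46893952 -0.05147794  0.115     ]
```

Both cameras agree within a few mm:

| Quantity | Measured | Expected |
|---|---|---|
| Paddle height | 132–140 mm | about 140 mm |
| Paddle to patch | about 375 mm | about 376 mm |
| Knob | (0.469, -0.048) | matches the position worked out from the stand pose |

From the paddle and patch, the stand yaw is about 1.495 rad and the pivot is about (0.607, 0.026). I'll close the fingers and go above a point behind the knob, on the paddle side.

Call:
play_rows --moves '[{"claw":0,"linear":[54,-44,0],"turn":[0,0,0.08]},{"claw":0,"linear":[108,-88,0],"turn":[0,0,0.16]},{"claw":0,"linear":[162,-132,0],"turn":[0,0,0.24]},{"claw":0,"linear":[216,-176,0],"turn":[0,0,0.32]},{"claw":0,"linear":[270,-220,0],"turn":[0,0,0.4]},{"claw":0,"linear":[324,-264,0],"turn":[0,0,0.48]},{"claw":0,"linear":[378,-310,0],"turn":[0,0,0.56]},{"claw":0,"linear":[434,-356,0],"turn":[0,0,0.6]}]'

```text
time_s: 1.15
ee_pos: [0.4295, -0.1399, 0.2054]
eef_rot: [-3.141, 0.0, -0.379]
force: [0.6, -1.2, 0.6]
grip_width: 0.0173
```

Call:
play_rows --moves '[{"claw":0,"linear":[17,-57,0],"turn":[0,0,0]},{"claw":0,"linear":[17,-57,0],"turn":[0,0,0]},{"claw":0,"linear":[17,-57,40],"turn":[0,0,0]},{"claw":0,"linear":[17,-57,80],"turn":[0,0,0]},{"claw":0,"linear":[17,-57,116],"turn":[0,0,0]},{"claw":0,"linear":[17,-57,117],"turn":[0,0,0]}]'

```text
time_s: 1.9
ee_pos: [0.4648, -0.0936, 0.0868]
eef_rot: [-3.141, 0.005, -0.38]
force: [-0.3, 0.1, 0.8]
grip_width: 0.0008
```

```bash
python3 - <<'E'
from h import *
s=get_obs(); print(s["time_s"],s["ee_pos"],s["eef_rot"],s["force"],s["grip_width"],s["qpos"])
for n in("top","side"):
    im=vision.camera(n); cv2.imwrite(f"pics/{n}1.png",im)
a=cv2.imread("pics/side1.png")[160:340,230:450]; cv2.imwrite("pics/s1z.png",cv2.resize(a,None,fx=3,fy=3))
print(proj("side",s["ee_pos"]))
E
```

```text
1.9 [ 0.46479635 -0.09355334  0.08679583] [-3.14144165  0.00453631 -0.38002083] [-0.31558233  0.06803738  0.83877211] 0.0008454702540962863 [-2.76252093e-01  2.77112040e-01  1.85209041e+00  7.29088203e-04
  1.01688659e+00  1.67418050e+00]
[319.31712673 280.69840113]
```

View pics/s1z.png

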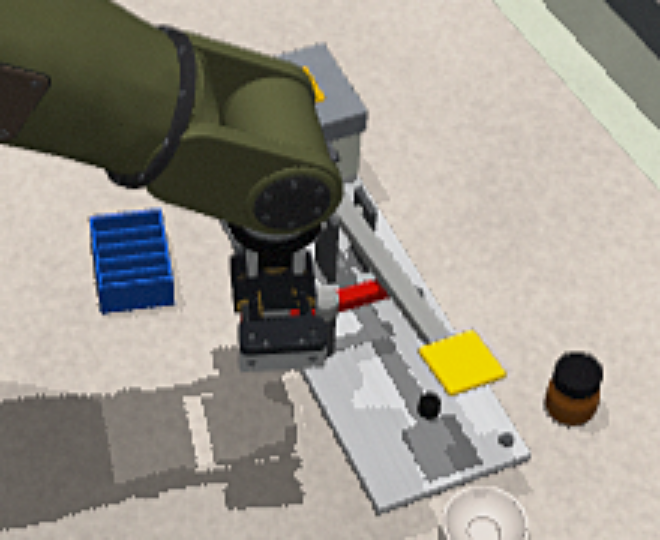

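View pics/top1.png

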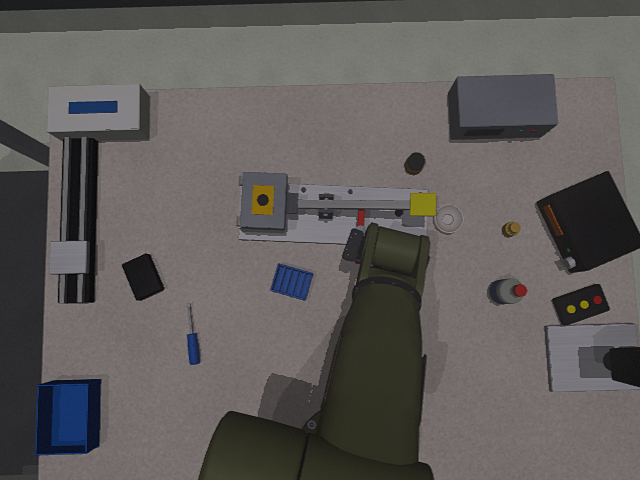

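The side and top views show the gripper standing behind the knob, clear of lever, cover and bystanders. Next I'll work out the arc for the push.

```bash
cat > arc.py <<'E'
from h import *
s=get_obs(); p=s["ee_pos"]; R=Ro.from_euler("xyz",s["eef_rot"]).as_matrix()
yaw=1.4954; ex=np.array([np.cos(yaw),np.sin(yaw),0]); ey=np.array([-ex[1],ex[0],0]); piv=np.array([.6066,.0259,0])
W=lambda x,y,z: piv+ex*x+ey*y+np.array([0,0,z])
for q in [0,.2,.4,.6,.8,1.,1.1,1.2,1.3,1.38]:
    t=ex*np.cos(q)-ey*np.sin(q); r=ex*np.sin(q)+ey*np.cos(q)
    P=W(-.085,.060,.088)+.070*r-.020*t
    print(q,np.round(P,3),np.round(1000*R.T@(P-p)))
E
python3 arc.py
```

```text
0 [ 0.469 -0.069  0.088] [ -7. -24.   1.]
0.2 [ 0.468 -0.055  0.088] [-14. -37.   1.]
0.4 [ 0.469 -0.04   0.088] [-18. -51.   2.]
0.6 [ 0.473 -0.026  0.088] [-19. -65.   2.]
0.8 [ 0.48  -0.013  0.088] [-17. -80.   2.]
1.0 [ 0.489 -0.002  0.088] [-13. -93.   2.]
1.1 [0.495 0.003 0.088] [  -9. -100.    2.]
1.2 [0.501 0.007 0.088] [  -5. -106.    2.]
1.3 [0.507 0.01  0.088] [  -1. -112.    2.]
1.38 [0.512 0.013 0.088] [   3. -116.    2.]
```

Call:
play_rows --moves '[{"claw":0,"linear":[-7,-24,0],"turn":[0,0,0]},{"claw":0,"linear":[-11,-30,0],"turn":[0,0,0]},{"claw":0,"linear":[-14,-37,0],"turn":[0,0,0]},{"claw":0,"linear":[-16,-44,0],"turn":[0,0,0]},{"claw":0,"linear":[-18,-51,0],"turn":[0,0,0]},{"claw":0,"linear":[-19,-58,0],"turn":[0,0,0]},{"claw":0,"linear":[-19,-65,0],"turn":[0,0,0]},{"claw":0,"linear":[-18,-72,0],"turn":[0,0,0]}]'

```text
time_s: 3.0
ee_pos: [0.4768, -0.0199, 0.0895]
eef_rot: [-3.141, -0.0, -0.38]
force: [0.6, -1.2, -0.6]
grip_width: 0.0006
```

```bash
python3 - <<'E'
import arc
from h import *
print(get_obs()["force"],get_obs()["ee_pos"])
a=vision.camera("side")[160:340,230:450]; cv2.imwrite("pics/s2z.png",cv2.resize(a,None,fx=3,fy=3))
cv2.imwrite("pics/w2.png",vision.camera("wrist"))
E
```

```text
0 [ 0.469 -0.069  0.088] [11. 49.  1.]
0.2 [ 0.468 -0.055  0.088] [ 4. 36.  1.]
0.4 [ 0.469 -0.04   0.088] [ 0. 22.  1.]
0.6 [ 0.473 -0.026  0.088] [-1.  7.  1.]
0.8 [ 0.48  -0.013  0.088] [ 1. -7.  1.]
1.0 [ 0.489 -0.002  0.088] [  5. -21.   1.]
1.1 [0.495 0.003 0.088] [  9. -28.   2.]
1.2 [0.501 0.007 0.088] [ 12. -34.   2.]
1.3 [0.507 0.01  0.088] [ 17. -39.   2.]
1.38 [0.512 0.013 0.088] [ 21. -44.   2.]
[ 0.6000286  -1.17235068 -0.60533735] [ 0.47678584 -0.0198536   0.08947882]
```

View pics/s2z.png

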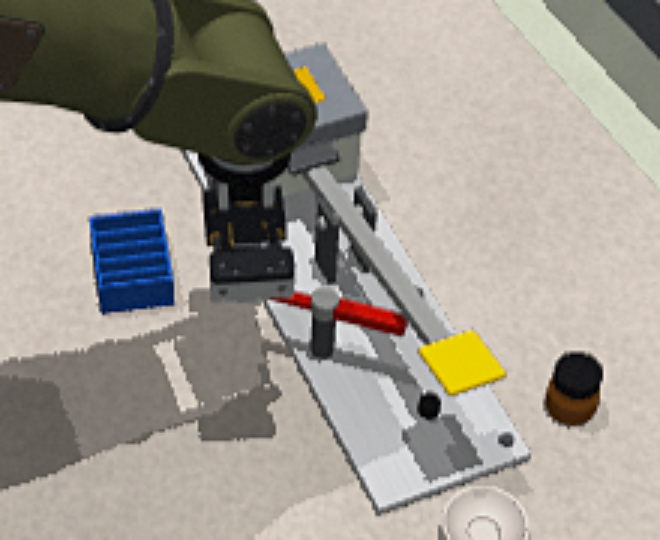

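View pics/w2.png

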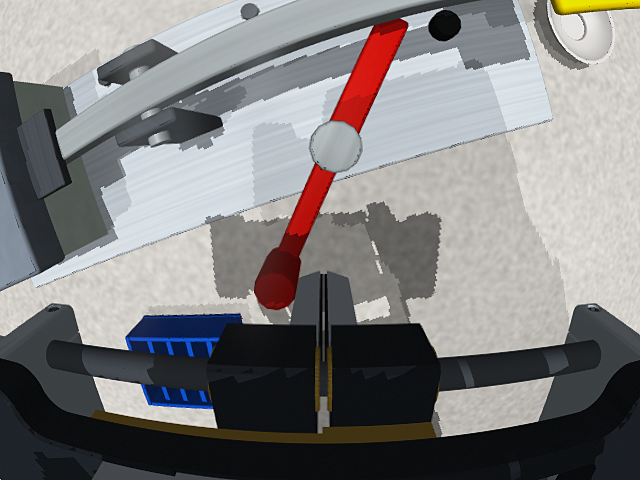

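The catch is at about 0.7 rad with the fingers (wrist view 320,290) behind the knob (277,285). I'll carry on along the arc to the stop.

Call:
play_rows --moves '[{"claw":0,"linear":[1,-7,1],"turn":[0,0,0]},{"claw":0,"linear":[3,-14,1],"turn":[0,0,0]},{"claw":0,"linear":[5,-21,1],"turn":[0,0,0]},{"claw":0,"linear":[9,-28,1],"turn":[0,0,0]},{"claw":0,"linear":[12,-34,1],"turn":[0,0,0]},{"claw":0,"linear":[17,-39,1],"turn":[0,0,0]},{"claw":0,"linear":[21,-44,1],"turn":[0,0,0]},{"claw":0,"linear":[22,-45,1],"turn":[0,0,0]}]'

```text
time_s: 4.1
ee_pos: [0.5131, 0.0141, 0.0881]
eef_rot: [3.141, 0.003, -0.379]
force: [-11.4, -2.5, 6.0]
grip_width: 0.0003
```

```bash
python3 - <<'E'
from h import *
print(get_obs()["force"],get_obs()["ee_pos"])
a=vision.camera("side")[160:340,230:450]; cv2.imwrite("pics/s3z.png",cv2.resize(a,None,fx=3,fy=3))
cv2.imwrite("pics/w3.png",vision.camera("wrist"))
E
```

```text
[-11.41859389  -2.53006612   6.0276425 ] [0.51314052 0.01413861 0.08811024]
```

View pics/s3z.png

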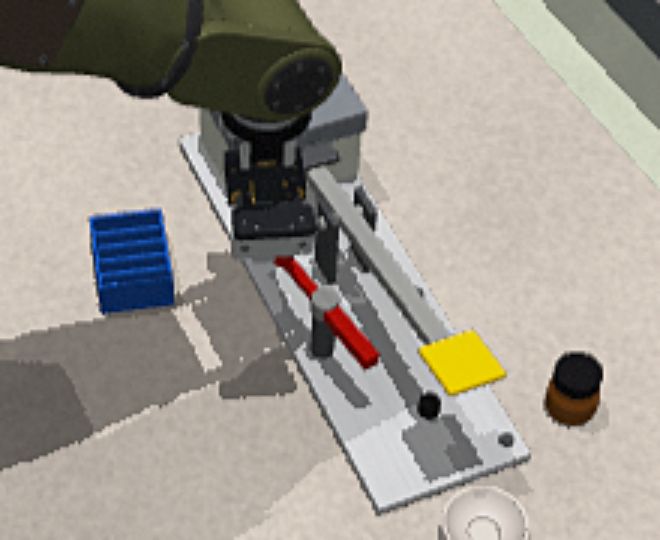

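View pics/w3.png

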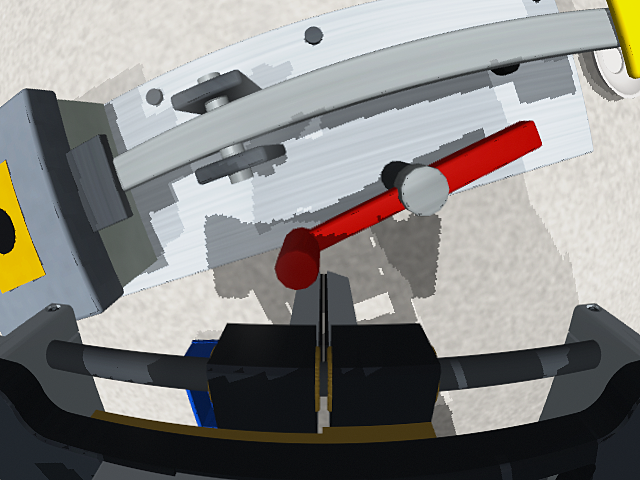

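The wrist view shows the catch swung round to its stop: the arm lies almost along the stand, and the push force is 11 N. Now back off the knob and rise.

Call:
play_rows --moves '[{"claw":0,"linear":[-18,9,0],"turn":[0,0,0]},{"claw":0,"linear":[-36,19,0],"turn":[0,0,0]},{"claw":0,"linear":[-36,19,-40],"turn":[0,0,0]},{"claw":0,"linear":[-36,19,-80],"turn":[0,0,0]},{"claw":0,"linear":[-36,19,-110],"turn":[0,0,0]},{"claw":0,"linear":[-36,19,-110],"turn":[0,0,0]}]'

```text
time_s: 4.95
ee_pos: [0.4739, 0.0098, 0.2003]
eef_rot: [-3.14, -0.001, -0.379]
force: [-0.8, -0.3, -0.7]
grip_width: 0.0009
```

```bash
python3 - <<'E'
from h import *
s=get_obs(); p=s["ee_pos"]; R=Ro.from_euler("xyz",s["eef_rot"]).as_matrix(); print(p,s["force"])
im=vision.camera("top"); cv2.imwrite("pics/top4.png",im)
cv2.imwrite("pics/w4.png",vision.camera("wrist"))
P=np.array([.5897,-.1975,.180]); print(np.round(1000*R.T@(P-p)))
for k in("yel","red"):
    for b in blobs(im,k): print(k,b)
E
```

```text
[0.47392785 0.00979405 0.2002589 ] [-0.77211993 -0.34474809 -0.71425559]
[184. 150.  20.]
yel (array([570.8, 308.8]), array([7.8, 7.1]), 43.5, (567, 305, 9, 8))
yel (array([584.1, 304.2]), array([7.6, 7.2]), 41.5, (580, 301, 9, 8))
yel (array([422.5, 204. ]), array([22., 25.]), 543.0, (410, 193, 26, 23))
yel (array([262.4, 199.5]), array([20.4, 29. ]), 546.5, (252, 185, 22, 30))
red (array([597. , 299.5]), array([7., 8.]), 45.0, (593, 296, 9, 8))
red (array([520.5, 289.5]), array([11., 11.]), 92.0, (515, 284, 12, 12))
red (array([384., 227.]), array([ 6., 12.]), 60.5, (378, 224, 13, 7))
```

View pics/w4.png

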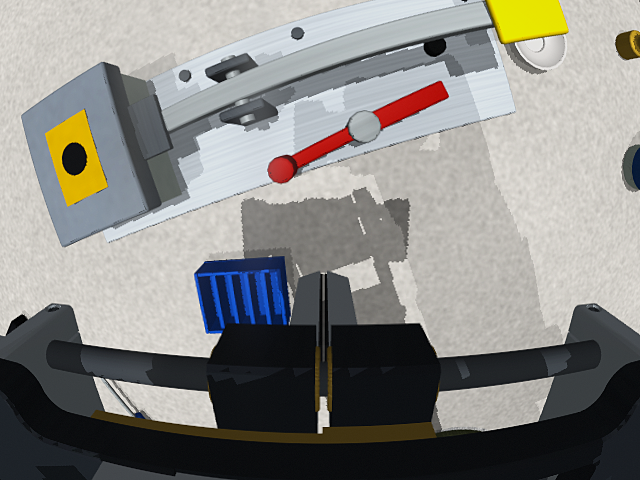

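The catch stays aside in the wrist view, its arm clear of the lever. Moving over the paddle.

Call:
play_rows --moves '[{"claw":0,"linear":[37,30,0],"turn":[0,0,0]},{"claw":0,"linear":[74,60,0],"turn":[0,0,0]},{"claw":0,"linear":[111,90,0],"turn":[0,0,0]},{"claw":0,"linear":[148,120,0],"turn":[0,0,0]},{"claw":0,"linear":[184,150,0],"turn":[0,0,0]},{"claw":0,"linear":[184,150,20],"turn":[0,0,0]},{"claw":0,"linear":[184,150,20],"turn":[0,0,0]}]'

```text
time_s: 5.92
ee_pos: [0.5871, -0.1974, 0.1741]
eef_rot: [3.141, 0.008, -0.38]
force: [-0.3, 0.0, 0.7]
grip_width: 0.0007
```

```bash
python3 - <<'E'
from h import *
s=get_obs(); p=s["ee_pos"]; R=Ro.from_euler("xyz",s["eef_rot"]).as_matrix(); print(p,s["force"],s["qpos"])
a=vision.camera("side"); print(proj("side",p),[b for b in blobs(a,"yel")]); a=a[160:340,230:450]; cv2.imwrite("pics/s5z.png",cv2.resize(a,None,fx=3,fy=3))
cv2.imwrite("pics/w5.png",vision.camera("wrist"))
E
```

```text
[ 0.5871456  -0.19742517  0.17407316] [-0.34078749  0.00566638  0.70124397] [-3.83404668e-01  4.84661247e-01  1.33969153e+00 -1.97688123e-04
  1.32537281e+00  1.56700422e+00]
[383.64350057 271.79168103] [(array([368. , 475.5]), array([7., 8.]), 48.5, (364, 472, 9, 8)), (array([414.5, 389.5]), array([19., 13.]), 203.0, (408, 380, 14, 20)), (array([383.6, 280.4]), array([23. , 19.4]), 296.0, (370, 273, 29, 19))]
```

View pics/s5z.png

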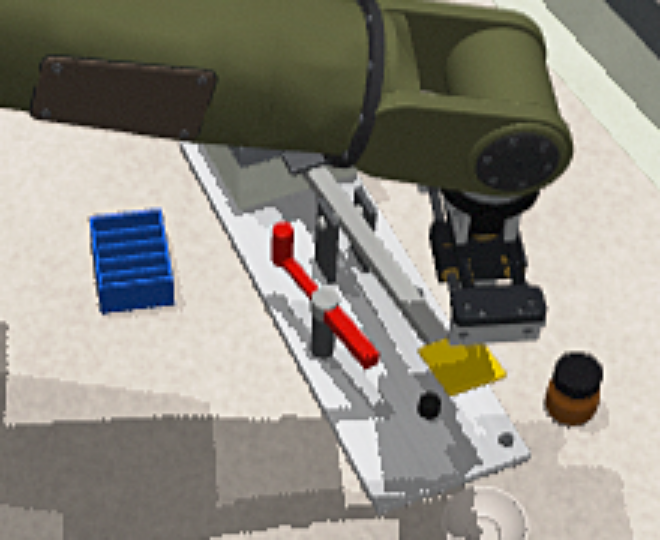

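View pics/w5.png

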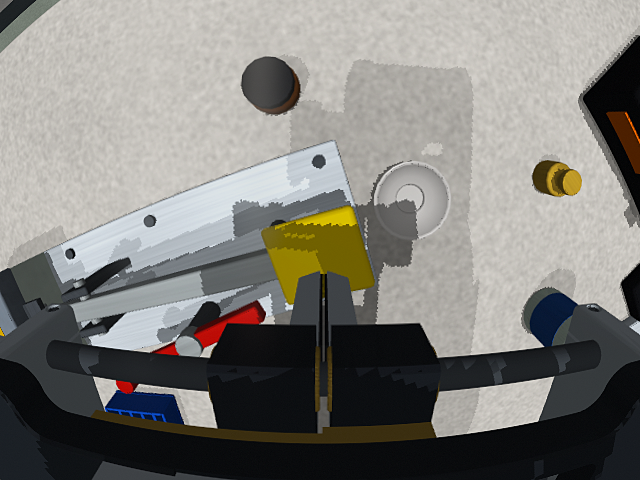

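The side and wrist views show the fingertips 34 mm above the paddle. Their projected touch point (324,267) is within about 4 mm of the paddle centre (320,262). I'll press straight down slowly.

Call:
play_rows --moves '[{"claw":0,"linear":[2,0,12],"turn":[0,0,0]},{"claw":0,"linear":[2,0,24],"turn":[0,0,0]},{"claw":0,"linear":[2,0,34],"turn":[0,0,0]},{"claw":0,"linear":[2,0,44],"turn":[0,0,0]},{"claw":0,"linear":[2,0,54],"turn":[0,0,0]},{"claw":0,"linear":[2,0,64],"turn":[0,0,0]},{"claw":0,"linear":[2,0,74],"turn":[0,0,0]},{"claw":0,"linear":[2,0,84],"turn":[0,0,0]}]'

```text
time_s: 7.02
ee_pos: [0.5901, -0.1991, 0.0935]
eef_rot: [3.14, 0.001, -0.379]
force: [-1.5, -6.4, 8.4]
grip_width: 0.0007
```

```bash
python3 - <<'E'
from h import *
s=get_obs(); p=s["ee_pos"]; print(p,s["force"])
a=vision.camera("side"); a=a[140:340,230:450]; cv2.imwrite("pics/s6z.png",cv2.resize(a,None,fx=3,fy=3))
E
```

```text
[ 0.59009498 -0.19905226  0.09354904] [-1.5208597  -6.3579858   8.44486236]
```

View pics/s6z.png

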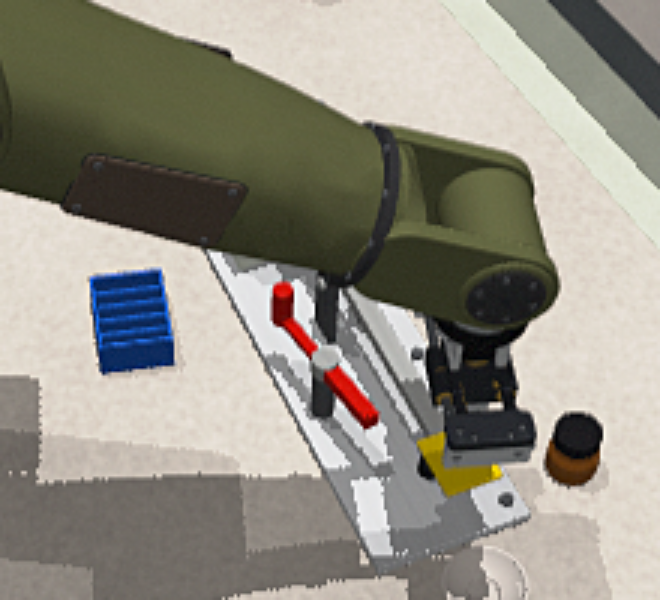

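The lever is halfway down (force 8 N up) and the paddle is under the fingertips. There is a 6 N sideways drag, because the paddle's arc runs 3–6 mm towards -y. I'll follow that and press on to the stop.

Call:
play_rows --moves '[{"claw":0,"linear":[1,2,8],"turn":[0,0,0]},{"claw":0,"linear":[1,3,16],"turn":[0,0,0]},{"claw":0,"linear":[1,3,24],"turn":[0,0,0]},{"claw":0,"linear":[1,3,32],"turn":[0,0,0]},{"claw":0,"linear":[1,3,39],"turn":[0,0,0]},{"claw":0,"linear":[1,3,44],"turn":[0,0,0]},{"claw":0,"linear":[1,3,47],"turn":[0,0,0]},{"claw":0,"linear":[1,3,47],"turn":[0,0,0]}]'

```text
time_s: 8.07
ee_pos: [0.5904, -0.2017, 0.0475]
eef_rot: [3.141, -0.0, -0.379]
force: [-5.8, 5.9, 23.1]
grip_width: 0.0002
```

```bash
python3 - <<'E'
from h import *
s=get_obs(); p=s["ee_pos"]; print(p,s["force"])
a=vision.camera("side"); a=a[140:340,230:450]; cv2.imwrite("pics/s7z.png",cv2.resize(a,None,fx=3,fy=3))
t=vision.camera("top");cv2.imwrite("pics/t7z.png",cv2.resize(t[150:300,220:480],None,fx=3,fy=3))
print(get_obs()["force"],get_obs()["ee_pos"])
E
```

```text
[ 0.59040739 -0.20171679  0.04747335] [-5.84247016  5.89393987 23.10006566]
[-5.55580521  4.97409318 22.27886242] [ 0.5904155  -0.20170244  0.04748671]
```

View pics/s7z.png

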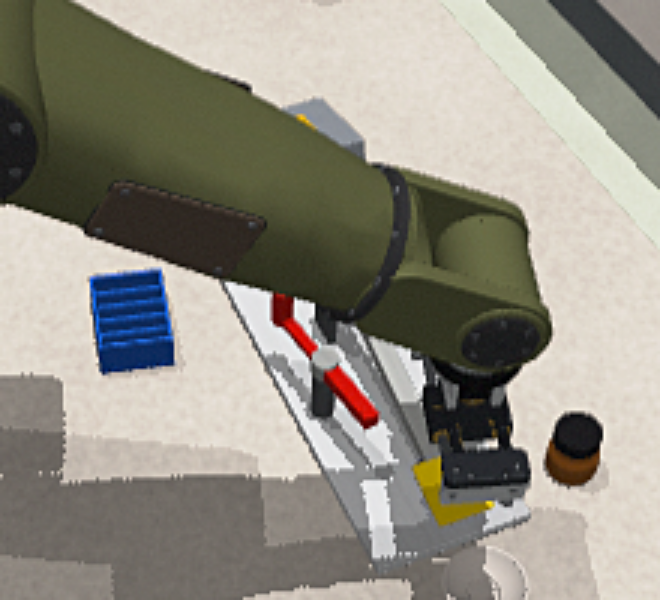

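View pics/t7z.png

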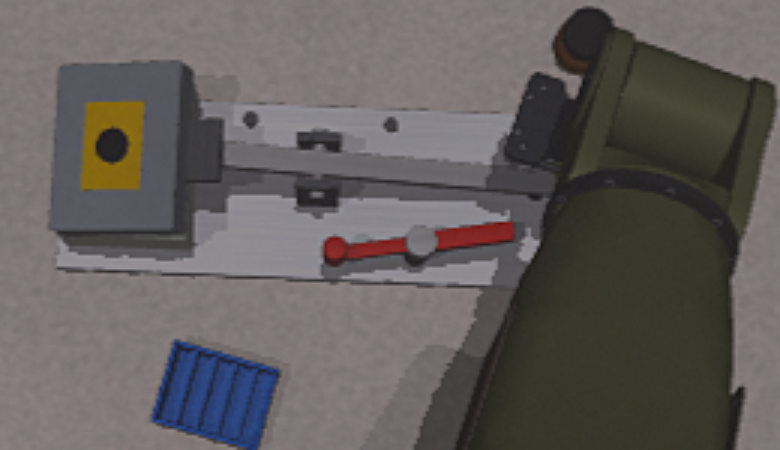

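Paddle at its stop: TCP height is 47.5 mm (48 expected) and the force is 22 N up. The top view shows the cover raised and shifted, the catch arm lying aside, and the cassette and jar unmoved. I'll hold a moment while keeping the push.

Call:
play_rows --moves '[{"claw":0,"linear":[0,0,1],"turn":[0,0,0]},{"claw":0,"linear":[0,0,1],"turn":[0,0,0]},{"claw":0,"linear":[0,0,1],"turn":[0,0,0]},{"claw":0,"linear":[0,0,1],"turn":[0,0,0]},{"claw":0,"linear":[0,0,1],"turn":[0,0,0]},{"claw":0,"linear":[0,0,1],"turn":[0,0,0]}]'

```text
time_s: 8.93
ee_pos: [0.5905, -0.2017, 0.0477]
eef_rot: [3.141, -0.001, -0.379]
force: [-7.2, 2.7, 14.8]
grip_width: 0.0004
```

```bash
python3 - <<'E'
from h import *
im=vision.camera("top")
for b in blobs(im,"org"): print(b)
for b in blobs(im,"red"): print(b)
s=get_obs(); print(s["force"],s["ee_pos"],s["time_s"])
# patch now vs predicted raised patch: hinge at stand x=.205, rotate .24/.3
yaw=1.4954; ex=np.array([np.cos(yaw),np.sin(yaw),0]); piv=np.array([.6066,.0259,0])
for a in(0,.24,.3):
    r=np.array([-.053,.030]); c,sn=np.cos(a),np.sin(a); x=.205+c*r[0]+sn*r[1]; z=.079-sn*r[0]+c*r[1]
    print(a,proj("top",piv+ex*x+[0,0,z]))
k=plane("top",(220+335/3,150+248/3),.115); ey=np.array([-ex[1],ex[0],0]); d=k-(piv-.085*ex+.060*ey); print("catch",np.arctan2(d@ex,d@ey),np.hypot(d@ex,d@ey))
E
```

```text
(array([570.8, 308.8]), array([7.8, 7.1]), 44.5, (567, 305, 9, 8))
(array([584.3, 304.2]), array([7.8, 7.1]), 42.5, (580, 301, 9, 8))
(array([512.5, 228. ]), array([12., 13.]), 74.5, (506, 222, 14, 13))
(array([256.9, 198. ]), array([19. , 29.1]), 505.0, (247, 184, 21, 29))
(array([597. , 299.5]), array([7., 8.]), 46.0, (593, 296, 9, 8))
(array([520.5, 289.5]), array([11., 11.]), 94.0, (515, 284, 12, 12))
(array([341.5, 232.5]), array([ 7., 27.]), 101.5, (328, 229, 28, 8))
(array([377.8, 228. ]), array([ 6.1, 25.2]), 126.5, (365, 224, 26, 9))
[-6.90629996  3.00121111 16.07197585] [ 0.59051452 -0.20169105  0.04773732] 8.975
0 [263.20013081 199.30640289]
0.24 [258.9232586  198.13409614]
0.3 [257.68170551 197.85955659]
catch 1.3916738381518496 0.07240690242201377
```

All checks agree. The cover patch has moved 5.5 px in the top view, as predicted for 0.30 rad, the catch measures 1.39 rad, and the paddle is at its stop with about 16 N. Handing in.

```bash
python3 - <<'E'
from station import *
print(hand_in()); s=get_obs(); print(s["force"],s["ee_pos"],s["time_s"])
E
```

```text
the job is handed in; nothing more can be done
None
the job is handed in; nothing more can be done
```

I pushed the red catch aside by its knob with closed fingertips, then pressed the yellow paddle straight down to its stop. I handed the job in at about 9 s with the paddle still held down.

Last checks before handing in:

| Check | Reading |
|---|---|
| Catch angle (top view) | about 1.39 rad of 1.40 |
| Fingertip height on the paddle | 47.7 mm (48 expected when fully pressed) |
| Upward force on the fingers | about 16 N; 23 N on reaching the stop, before the last hold |
| Cover angle (shift of its yellow patch) | about 0.30 rad |

- **Bystanders:** those in view had not moved, and nothing suggested contact with the cover. The arm hid the dish in the last top view, so I did not re-measure it.
- **Measurements that disagreed:** the first two-camera paddle height was 132 mm against the stated 140 mm, and the two cameras differed by up to 7 mm in position. I used the average; the wrist view then put the touch point within about 4 mm of the paddle centre.
- **After hand-in:** no readings were available, and no verdict was reported.

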